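# Prop out and hold a carved lattice panel upright

## Task

Swing the steel prop leg of the carved lattice panel over its centre and all the way down to its stop while the panel still leans on its backrest; only then bring the panel up off the backrest, grip it by its top rail and hold it upright. Finish still gripping the rail with the panel upright and still (not leaning on the leg or on the backrest), and leave the other things on the bench where they are.

Things in the scene. Friction and masses are not known exactly. Their poses are not given: they have to be found in the camera images.
- stand: Dark wood base, fixed: plate 220 x 150 x 12 mm (y -130 to +20 mm), backrest on its -y side (posts at x +-85, y -69 mm and a bar at y -51 mm; 142 mm high). Origin on the bench under the middle of the panel's pivot; x along the panel's width, y the upright panel's normal, towards the prop leg's side, z up.
- pivot (a point): Middle of the panel's pivot, 35 mm above the stand's origin; the pivot line runs along the stand's x. The panel is a light wood lattice 240 mm wide, 24 mm thick, reaching 210 mm above the pivot (245 mm above the bench when upright).
- panel (a joint): Tilt of the panel, rad: 0 upright; negative leans to the stand's -y (backrest at -0.30, where it starts); positive leans to +y, the leg's side. Turns freely, about 0.9 kg, a few N at the top rail move it; let go at upright it tips. With the leg down its foot meets the bench at about +0.095; with the leg up it falls on to 0.7.
- rail_mid (a point): Middle of the panel's top rail, a wooden bar 240 mm long along the panel's width, 24 mm thick, 30 mm deep; 195 mm from the pivot, 15 mm below the top edge. Turns with the panel: x along the rail, y the panel's normal (leg side), z up along the panel.
- hub (a point): Centre of the leg's hub, where the leg turns about the panel's normal: 130 mm above the pivot at mid-width, 42 mm out from the panel's mid-plane on the leg side (stand +y). Axes as rail_mid.
- leg (a joint): Turn of the prop leg, rad: 0 folded up, leaning 0.65 rad from the panel's up direction to the stand's +x (start); grows as it swings over the top to -x and down: 0.65 straight up, 2.22 along -x, 3.87 the stop, fully down. A spring and its weight return it to 0 below about 0.2 and carry it over and down to the stop by itself above about 0.35, in 1 to 2 s. 2 N at the tip moves it.
- leg_tip (a point): Centre of the rubber ball (18 mm) at the free end of the leg, a 12 mm steel rod reaching 149 mm from the hub along the panel. It flares away from the panel: 100 mm from the hub it is 20 mm further out than the hub, at the tip 50 mm (92 mm from the panel's mid-plane). Folded, the tip stands about 40 mm higher than the panel's top edge.
- glue: white glue bottle, 48 mm across, 120 mm tall, standing; loose bystander. Origin on its underside.
- pot: dark turned wooden cup, 72 mm across, 75 mm tall, standing open; loose bystander. Origin on its underside.
- mallet: wooden mallet lying on its side, 240 mm long, head 70 x 110 x 70 mm; loose bystander. Origin on its underside.
- offcut: light wood offcut, 90 x 45 x 25 mm, lying flat; loose bystander. Origin on its underside.
- wedge: wood block, 70 x 40 x 30 mm; loose bystander. Origin on its underside.
- spare_block: light wood block, 120 x 50 x 35 mm, lying flat; loose bystander. Origin on its underside.
- chisel: wood-handled chisel lying flat, 220 mm long; loose bystander. Origin on its underside.

How it is judged (in metres and radians):
On the way, in this order (a step that is already met when the one before it is completed fails the run):
1. the prop leg is down at its stop (within 0.2 rad) with the panel still leaning back (more than 0.15 rad) (value of joint leg above 3.67 rad and value of joint panel below -0.15 rad), for 0.2 s.
2. the panel is upright within 0.07 rad and gripped by the top rail (value of joint panel between -0.07 and 0.07 rad and contact force between the fingers and panel above 2 N and z of the grasp point in the frame of rail_mid above -0.04 m), for 0.3 s.
At the end, for the whole second after the job is handed in: Leg within 0.2 rad of its down stop and touched by nothing (under 0.5 N); panel within 0.07 rad of upright and still (under 0.1 rad/s); fingers press the panel with over 2 N, grasp point at most 40 mm below the middle of the top rail. Ends holding (all of step 2 and value of joint leg above 3.67 rad and velocity of joint panel between -0.1 and 0.1 rad/s and contact force between leg and anything else below 0.5 N); the arm keeps its last pose, push and grip.
It fails at once if a bystander is shifted by more than 30 mm (distance of any of glue, pot, mallet, offcut, wedge, spare_block, chisel from where it was at the start of the episode above 0.03 m).
It fails at once if the panel is brought upright before the leg is well down (value of joint panel above -0.08 rad and value of joint leg below 3.3 rad).
It also fails if it takes over 51 s, if anything falls off the work surface, if the arm or the gripper's body presses on something with over 40 N, if the wrist force passes 120 N, or if a joint passes its speed limit or range.

## Robot

A 6-joint arm with a two-finger parallel gripper is mounted at the origin on the work surface. World frame = base frame: x ahead of the robot, y to its left, z up, the work surface at z = 0. Lengths are in m, angles in degrees, forces in N, time in s.
With the tool pointing down it reaches from about 0.4 to 0.825 m from the base axis. Payload 7 kg.
Tool frame: the origin (TCP) lies midway between the tips of the shut fingers; the grasp point (between the pads) lies 19 mm behind it (r.grip_point_offset is the z of the grasp point in the tool frame, in m); z points along the fingers, y is the line along which they close (so a half turn about z gives the same grasp; the last joint's range is limited). The gripper opens to 88 mm and grips with 3 to 60 N. Pads are 19 mm wide; open, the fingers measure 130 mm over their backs; the gripper's body (78 mm by 193 mm) begins 47 mm behind the grasp point.
Start: joints at [-56.832, 20.546, 0.682, 0, -70.136, -16.507], TCP at [0.194, -0.647, 0.227] pointing down, gripper open.
Joint ranges: [-176.03, 176.03], [-82.01, 121.73], [-58.28, 71.71], [-173.87, 95.51], [-174.79, -0.11], [-173.66, 173.66]. Speed limits (degrees/s): [136.94, 136.94, 172.46, 180, 180, 180].

## Interface

Orientations are given as [roll, pitch, yaw] about the fixed x, y, z axes, in that order (R = Rz(yaw) Ry(pitch) Rx(roll)).
In Python, from plant import r, viewer, recognise, outline_of, pinpoint gives the robot as it stands.
- The arm moves only by the tool move_arm, never from a script. Its argument "targets" is a list of rows, each a list of 2 entries, a list of its own where there are three numbers: the shift along the tool's x, y, z in cm, then the turn, a rotation vector about the tool's x, y, z in rad. A call has 1 to 5 rows; each row is the pose to reach, as a shift and turn from the pose commanded when the call began, along the tool's axes at that moment; what a row does not reach only later rows make up. A row lasts 1/8 s, in which the tool goes at most 62.5 mm and 10.7 degrees, less where a joint would pass 70% of its speed; a pose out of reach is approached as far as the arm can. A call with a gripper value outside its range is refused whole. "jaw" is the finger opening in cm, from 0 to 8.76, set as the call begins (left out, the last holds). The fingers move at their own pace and stop on an object; "squeeze" is the grip in N (left out, the last holds). Time passes only in rows, so rows that repeat a pose let the fingers close. It gives the time, the measured TCP pose, the force, the opening and the grip force at its end, in the units of the state.
- r.get_state(): the state, without advancing time (a new reading comes with each control period).
- viewer.capture(name): name is "scene" or "top" or "wrist"; returns a dict with "image" (480x640x3 uint8, blue, green, red), "intrinsics" (3x3 intrinsics, pixels), "camera_from_world" (4x4, takes a point from world to camera coordinates). Camera axes: x right, y up, looking along -z (the intrinsics and any distortion apply to the point x, -y, -z); pixel columns grow to the right and rows downward; lengths in m; the calibration is good to about 2 mm. A picture is of the moment at which its call begins. There is no depth.
- r.close_job(): hands the job in; it is judged then, once.
Trained networks look in the newest picture that a camera, given by its name, has taken for a name from the list of things; names that differ only in an ending like _2 or _b are one class to them, and where a whole thing is asked for, a point or a joint stands for the part that bears it (a point fixed in the world has none). Each returns a list of dicts, best first, with "score" (0 to 1); they miss things now and then, are a little off and sometimes report something else, mostly with a low value. They report only what shows in the picture. A call takes as long as a camera call.
- recognise(label, camera): "box" ([left, top, right, bottom] in pixels, round what is visible of it).
- outline_of(label, camera): "mask" (480x640 bool, what is visible of it) and "box" ([left, top, right, bottom] in pixels, round what is visible of it).
- pinpoint(label, camera): "location" ([row, column] in pixels: a listed point, or the origin of a listed thing).
The state is a dict: "time_s": time; "joints": joint angles; "qd": joint speeds; "joint_torque": joint torques, N m; "tcp_pos": TCP position; "eef_rot": TCP orientation; "contact_force": force on the tool from outside, world axes, zero at the start; "moment": the same for the moment, N m; "gripper_width": finger opening in m; "gripper_force": force on a finger pad.
Only numpy, scipy, OpenCV 4.12 (cv2) and the standard library are available. Lean on these libraries where they do the work, as an engineer would, in place of code of your own. Each camera call takes 0.05 s, during which the arm holds its last target. There are 200 camera calls.

## Working session

There is one attempt and no reset: what is moved stays moved. The work goes in short steps, Python scripts to look and compute and a tool call to move; the robot and the scene stay as the last step left them, time stands still between calls to the robot, and variables do not carry over. Pictures are saved under pics/ and viewed, at most 10 in all, crops included, and the job is handed in when it is done.

Besides the shell and the picture viewer there is one more tool, called after "Call:" as name(argument=value, ...) on one line, values as JSON. move_arm: Moves the arm, as the interface text tells. Its arguments: {"type":"object","properties":{"targets":{"type":"array","items":{"type":"array"}},"jaw":{"type":"number"},"squeeze":{"type":"number"}},"required":["targets"]}

```bash
mkdir -p pics; cat > h.py <<'E'
import numpy as np, cv2
from scipy.spatial.transform import Rotation as R
from plant import r, viewer, recognise, outline_of, pinpoint
def P(c): 
    return c["intrinsics"], c["camera_from_world"]
def proj(c,X):
    K,T=P(c); X=np.atleast_2d(X); p=X@T[:3,:3].T+T[:3,3]; p=p*[1,-1,-1]; q=p@K.T; return q[:,:2]/q[:,2:]
E
python3 - <<'E'
from h import *
C={}
for n in("scene","top","wrist"):
    c=viewer.capture(n);C[n]=c;cv2.imwrite(f"pics/{n}0.png",c["image"])
    K,T=P(c);print(n,K.round(1).tolist(),"cam at",(-T[:3,:3].T@T[:3,3]).round(3),"look",(-T[2,:3]).round(2))
    for l in("pivot","rail_mid","hub","leg_tip","stand","glue","pot","mallet","offcut","wedge","spare_block","chisel"):
        q=pinpoint(l,n)[:2]
        print(l,[(np.round(a["location"],1).tolist(),round(a["score"],2)) for a in q])
s=r.get_state();print(s)
cv2.imwrite("pics/st.png",np.hstack([cv2.resize(C[n]["image"],(400,300)) for n in("scene","top")]))
E
```

```text
scene [[437.5, 0.0, 309.3], [0.0, 437.5, 231.2], [0.0, 0.0, 1.0]] cam at [ 0.889 -0.46   1.142] look [-0.32  0.38 -0.87]
pivot [([242.9, 341.2], 0.78)]
rail_mid []
hub [([217.3, 347.6], 0.91)]
leg_tip [([205.7, 385.6], 0.71)]
stand [([248.8, 343.3], 0.64)]
glue [([168.7, 410.8], 0.93)]
pot [([158.3, 355.3], 0.61), ([225.1, 330.2], 0.35)]
mallet []
offcut [([170.2, 317.1], 0.77)]
wedge [([274.8, 219.1], 0.84)]
spare_block [([286.6, 403.6], 0.96)]
chisel [([365.7, 264.0], 0.77)]
top [[536.9, 0.0, 311.5], [0.0, 536.9, 238.1], [0.0, 0.0, 1.0]] cam at [ 0.246 -0.028  1.707] look [ 0.2   0.   -0.98]
pivot [([241.8, 285.9], 0.81)]
rail_mid [([227.5, 304.4], 0.66)]
hub [([230.3, 281.8], 0.87)]
leg_tip [([190.7, 273.9], 0.81)]
stand [([244.6, 286.4], 0.75)]
glue [([241.6, 176.1], 0.69)]
pot [([295.8, 191.7], 0.63), ([295.8, 448.1], 0.31)]
mallet [([294.8, 451.1], 0.96)]
offcut [([318.0, 228.2], 0.88)]
wedge [([311.5, 376.7], 0.55)]
spare_block [([177.7, 282.1], 0.69)]
chisel [([227.0, 410.9], 0.69)]
wrist [[361.2, 0.0, 319.8], [0.0, 361.2, 236.7], [0.0, 0.0, 1.0]] cam at [ 0.116 -0.67   0.385
[... 157 characters left out ...]
hisel []
{'time_s': 1.95, 'joints': array([-5.68324392e+01,  2.05456717e+01,  6.81665754e-01, -1.07514152e-03,
       -7.01365279e+01, -1.65059225e+01]), 'qd': array([ 0.07359755, -0.00176295,  0.02733327,  0.04746971, -0.08617369,
       -0.00716919]), 'joint_torque': array([-2.10547252e-03, -5.82373595e+01,  2.93304330e+01,  7.00253338e+00,
        1.26957824e-02, -3.95939776e-05]), 'tcp_pos': array([ 0.19350132, -0.6466371 ,  0.22656341]), 'eef_rot': array([ 1.79999201e+02,  8.17810955e-04, -1.63338727e+02]), 'contact_force': array([-0.00607302, -0.2583162 , -0.4342892 ]), 'moment': array([-0.06002434,  0.0278943 ,  0.01411739]), 'gripper_force': 0.0, 'gripper_width': 0.08770555605159629}
```

View pics/scene0.png

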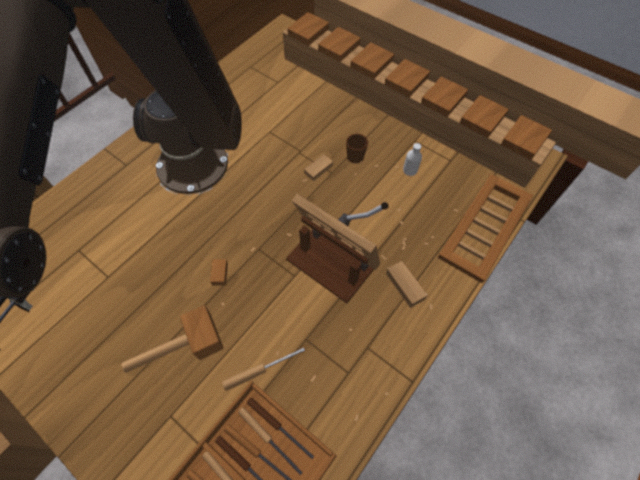

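View pics/top0.png

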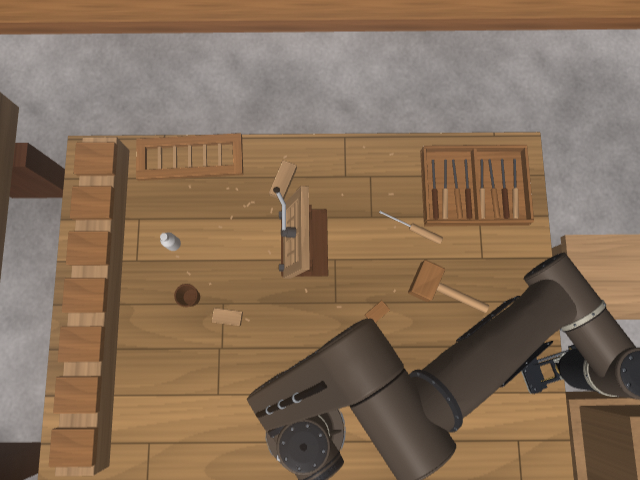

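```bash
cat >> h.py <<'E'
def Ts(p): # stand x,y,yaw
    return R.from_euler('z',p[2]),np.array([p[0],p[1],0])
def model(name,p,panel=-0.3,leg=0.):
    a=0.65-leg
    L={"rail_mid":[0,0,.195],"hub":[0,.042,.130],"leg_tip":[.149*np.sin(a),.092,.130+.149*np.cos(a)],"pivot":[0,0,0]}
    v=L[name] if isinstance(name,str) else name
    # panel positive leans to +y => rotation about x by -panel
    s=R.from_euler('x',-panel).apply(v)+[0,0,.035]
    Rz,t=Ts(p);return Rz.apply(s)+t
E
python3 - <<'E'
from h import *
from scipy.optimize import least_squares
obs=[("scene","pivot",242.9,341.2),("scene","hub",217.3,347.6),("scene","leg_tip",205.7,385.6),
("top","pivot",241.8,285.9),("top","rail_mid",227.5,304.4),("top","hub",230.3,281.8),("top","leg_tip",190.7,273.9)]
C={n:viewer.capture(n) for n in("scene","top")}
f=lambda p:np.array([proj(C[n],model(l,p))[0]-[c,w] for n,l,w,c in obs])
for y in(0,1.5,-1.5,3):
    s=least_squares(lambda p:f(p).ravel(),[.5,0,y],loss="soft_l1",f_scale=3)
    print(s.cost,s.x.round(4));print(f(s.x).round(1).tolist()) if y==0 else 0
    if y==0:
        p=s.x; np.save("p.npy",p)
        for l in("pivot","rail_mid","hub","leg_tip"): print(l,model(l,p).round(3))
        print("tip at leg .6",model("leg_tip",p,leg=.6).round(3),"upright rail",model("rail_mid",p,0).round(3))
        # projections for overlay
        im=C["top"]["image"].copy();im2=C["scene"]["image"].copy()
        for I,n in((im,"top"),(im2,"scene")):
            for v in([-.12,0,.21],[.12,0,.21],[-.12,0,.0],[.12,0,0],"hub","leg_tip"):
                q=proj(C[n],model(v,p))[0];cv2.circle(I,tuple(int(x) for x in q.round()),2,(0,0,255),-1)
        a=cv2.resize(im[140:320,190:390],None,fx=2,fy=2,interpolation=2);b=cv2.resize(im2[140:320,270:470],None,fx=2,fy=2,interpolation=2)
        cv2.imwrite("pics/ov.png",np.hstack([a,b]))
# bystanders from the top view at z=0
K,T=P(C["top"]);o=-T[:3,:3].T@T[:3,3]
for l,w,c in(("glue",241.6,176.1),("spare",177.7,282.1),("mallet",294.8,451.1),("wedge",311.5,376.7),("chisel",227,410.9),("offcut",318,228),("pot",295.8,191.7)):
    d=np.linalg.inv(K)@[c,w,1];d=T[:3,:3].T@(d*[1,-1,-1]);print(l,(o-d*o[2]/d[2]).round(3))
E
```

```text
8.748528356149441 [0.5772 0.0554 0.0263]
[[1.6, -0.1], [-1.7, 0.1], [-1.0, -1.4], [-0.2, -1.4], [-1.6, -0.5], [1.0, 1.1], [0.8, -1.4]]
pivot [0.577 0.055 0.035]
rail_mid [ 0.579 -0.002  0.221]
hub [0.577 0.057 0.172]
leg_tip [0.667 0.072 0.3  ]
tip at leg .6 [0.584 0.061 0.329] upright rail [0.577 0.055 0.23 ]
8.748528356143742 [0.5772 0.0554 0.0263]
8.748528356143813 [0.5772 0.0554 0.0263]
601.020678889547 [0.5829 0.0537 2.7342]
glue [0.583 0.412 0.   ]
spare [0.796 0.069 0.   ]
mallet [ 0.404 -0.468  0.   ]
wedge [ 0.353 -0.23   0.   ]
chisel [ 0.625 -0.35   0.   ]
offcut [0.337 0.239 0.   ]
pot [0.407 0.356 0.   ]
```

View pics/ov.png

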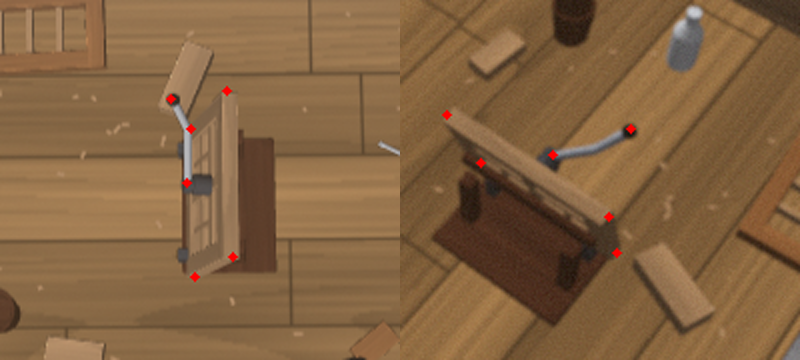

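```bash
cat >> h.py <<'E'
def go(pos,rpy):
    s=r.get_state();R0=R.from_euler('xyz',s["eef_rot"],degrees=True)
    d=R0.inv().apply(np.array(pos)-s["tcp_pos"])*100
    t=(R0.inv()*R.from_euler('xyz',rpy,degrees=True)).as_rotvec()
    print("shift cm",d.round(2).tolist(),"turn",t.round(3).tolist(),"n",np.linalg.norm(d)/6.25)
E
python3 -c "
from h import *
go([.74,.072,.37],[180,0,-178.5])"
```

```text
shift cm [-72.96, 53.18, -14.34] turn [0.0, -0.0, 0.265] n 14.626314108705587
```

Call:
move_arm(targets=[[[-4,3,-4],[0,0,0.05]],[[-8,6,-9],[0,0,0.1]],[[-13,9,-13],[0,0,0.15]],[[-18,13,-14.3],[0,0,0.2]],[[-23,17,-14.3],[0,0,0.265]]], jaw=0, squeeze=30)

```text
time_s: 2.68
tcp_pos: [0.3547, -0.4332, 0.37]
eef_rot: [-179.9, 0.1, -178.7]
contact_force: [0.9, 0.2, -0.7]
gripper_width: 0.0431
gripper_force: 0.0
```

```bash
python3 -c "
from h import *
print(r.get_state()['tcp_pos'],r.get_state()['eef_rot'])
go([.74,.072,.37],[180,0,-178.5])"
```

```text
[ 0.3546966  -0.43323987  0.36996714] [-1.79894451e+02  1.32350590e-01 -1.78660689e+02]
shift cm [-39.7, 49.61, -0.0] turn [-0.002, 0.002, -0.003] n 10.166310327877667
```

Call:
move_arm(targets=[[[-4,4.7,0],[0,0,0]],[[-8,9.5,0],[0,0,0]],[[-12,14,0],[0,0,0]],[[-16,19,0],[0,0,0]],[[-20,24,0],[0,0,0]]])

```text
time_s: 3.3
tcp_pos: [0.5464, -0.1899, 0.3686]
eef_rot: [-180.0, 0.0, -178.5]
contact_force: [0.5, -0.7, -0.2]
gripper_width: 0.0007
gripper_force: 0.0
```

Call:
move_arm(targets=[[[-4,4.7,0],[0,0,0]],[[-8,9.5,0],[0,0,0]],[[-12,14,0],[0,0,0]],[[-16,19,0],[0,0,0]],[[-19.7,25,0],[0,0,0]]])

```text
time_s: 3.92
tcp_pos: [0.7322, 0.0566, 0.368]
eef_rot: [-180.0, -0.0, -178.5]
contact_force: [1.4, -0.9, 0.1]
gripper_width: 0.0003
gripper_force: 0.0
```

```bash
python3 -c "
from h import *
print(r.get_state()['tcp_pos'],r.get_state()['eef_rot'])
go([.735,.072,.285],[180,0,-178.5])
c=viewer.capture('scene');cv2.imwrite('pics/a.png',c['image'])"
```

```text
[0.732243   0.05661338 0.3679604 ] [-1.79991428e+02 -6.52362751e-03 -1.78545614e+02]
shift cm [-0.32, 1.53, 8.3] turn [-0.0, -0.0, -0.001] n 1.350723775050391
```

View pics/a.png

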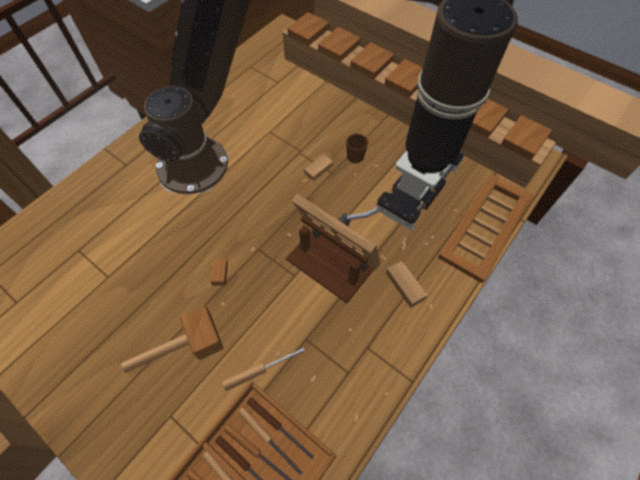

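The gripper hangs just beyond the leg tip (385,207) on its +x side. I'm descending beside it now.

Call:
move_arm(targets=[[[0,0,3],[0,0,0]],[[0,0,6],[0,0,0]],[[0,0,8.4],[0,0,0]],[[0,0,8.4],[0,0,0]]])

```text
time_s: 4.47
tcp_pos: [0.7302, 0.0549, 0.2819]
eef_rot: [-180.0, -0.2, -178.5]
contact_force: [0.4, -0.3, 0.0]
gripper_width: 0.0006
gripper_force: 0.0
```

Call:
move_arm(targets=[[[2,0,0],[0,0,0]],[[4,0,0],[0,0,0]],[[5.5,0,0],[0,0,0]],[[7,0,0],[0,0,0]],[[7,0,0],[0,0,0]]])

```text
time_s: 5.1
tcp_pos: [0.6602, 0.0533, 0.2851]
eef_rot: [180.0, 0.0, -178.5]
contact_force: [-0.1, -0.1, 0.2]
gripper_width: 0.0004
gripper_force: 0.0
```

```bash
python3 -c "
from h import *
p=np.load('p.npy')
for n in('scene','top'):
    c=viewer.capture(n);q=pinpoint('leg_tip',n)[:1];print(n,[(a['location'],a['score']) for a in q])
    for l in(0,.1,.2,.3,.4): print(l,proj(c,model('leg_tip',p,leg=l)).round(0)[:,::-1])
    cv2.imwrite('pics/b_%s.png'%n,cv2.resize(c['image'][100:300,240:480],None,fx=3,fy=3))"
```

```text
scene [([288.3, 403.0], 0.55)]
0 [[204. 385.]]
0.1 [[200. 380.]]
0.2 [[197. 375.]]
0.3 [[193. 370.]]
0.4 [[189. 364.]]
top [([195.0, 279.3], 0.55)]
0 [[189. 275.]]
0.1 [[193. 276.]]
0.2 [[197. 276.]]
0.3 [[201. 277.]]
0.4 [[206. 277.]]
```

View pics/b_scene.png

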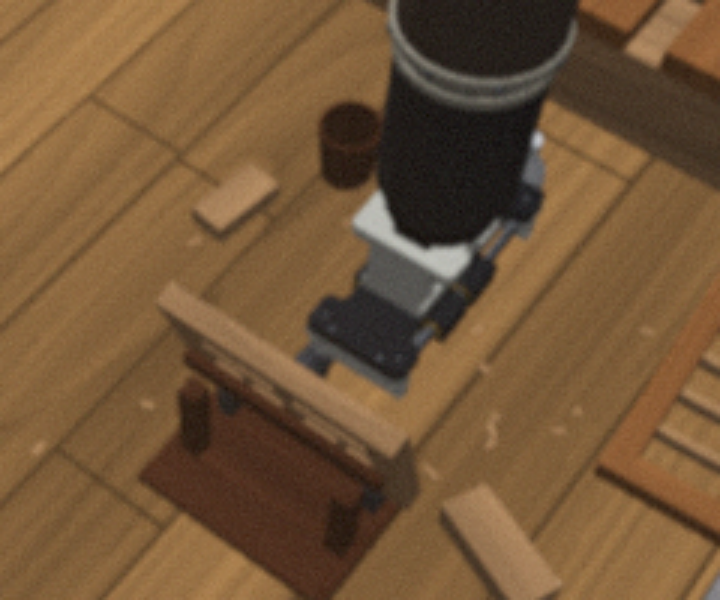

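The gripper hides the tip, and my y was about 2 cm short. I'll back off, shift +y and push again.

Call:
move_arm(targets=[[[-3.5,0,0],[0,0,0]],[[-7,0,0],[0,0,0]],[[-7,1,0],[0,0,0]],[[-7,1.8,0],[0,0,0]],[[-7,1.8,0],[0,0,0]]])

```text
time_s: 5.92
tcp_pos: [0.7302, 0.0739, 0.2844]
eef_rot: [180.0, 0.0, -178.5]
contact_force: [-0.3, 0.3, 0.5]
gripper_width: 0.0004
gripper_force: 0.0
```

Call:
move_arm(targets=[[[2.5,0,0],[0,0,0]],[[4.5,0,0],[0,0,0]],[[6,-0.3,0],[0,0,0]],[[7.5,-0.6,0],[0,0,0]],[[8.5,-0.8,0],[0,0,0]]])

```text
time_s: 6.55
tcp_pos: [0.6453, 0.0627, 0.2848]
eef_rot: [180.0, 0.1, -178.5]
contact_force: [1.2, 1.0, -0.1]
gripper_width: 0.0007
gripper_force: 0.3
```

Call:
move_arm(targets=[[[1,0,0],[0,0,0]],[[2,0,0],[0,0,0]],[[3,0,0],[0,0,0]],[[3,0,0],[0,0,0]]])

```text
time_s: 7.05
tcp_pos: [0.6153, 0.0622, 0.2844]
eef_rot: [180.0, 0.0, -178.5]
contact_force: [-0.3, 0.1, 0.3]
gripper_width: 0.0002
gripper_force: 0.0
```

```bash
python3 -c "
from h import *
p=np.load('p.npy')
for n in('scene','top'):
    c=viewer.capture(n);q=pinpoint('leg_tip',n)[:2];print(n,[(a['location'],a['score']) for a in q])
    for l in(0,.1,.2,.3,.4,3.87): print(l,proj(c,model('leg_tip',p,leg=l)).round(0)[:,::-1])
    cv2.imwrite('pics/c_%s.png'%n,cv2.resize(c['image'][100:300,240:480],None,fx=3,fy=3))"
```

```text
scene []
0 [[204. 385.]]
0.1 [[200. 380.]]
0.2 [[197. 375.]]
0.3 [[193. 370.]]
0.4 [[189. 364.]]
3.87 [[221. 365.]]
top [([228.6, 301.6], 0.62), ([215.6, 279.6], 0.51)]
0 [[189. 275.]]
0.1 [[193. 276.]]
0.2 [[197. 276.]]
0.3 [[201. 277.]]
0.4 [[206. 277.]]
3.87 [[237. 256.]]
```

View pics/c_scene.png

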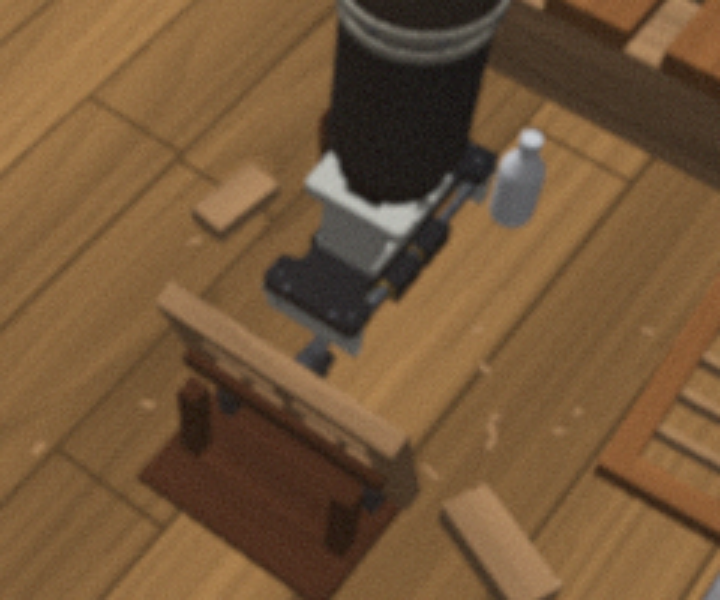

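The leg no longer shows on the +x side of the gripper, so it should have gone over. I'll push a little further, rise and check.

Call:
move_arm(targets=[[[1.5,0,0],[0,0,0]],[[3,0,0],[0,0,0]],[[3,0,0],[0,0,0]],[[3,0,0],[0,0,0]],[[3,0,0],[0,0,0]]])

```text
time_s: 7.88
tcp_pos: [0.5861, 0.0614, 0.2842]
eef_rot: [180.0, 0.0, -178.5]
contact_force: [-0.2, 1.0, -0.1]
gripper_width: 0.0005
gripper_force: 0.0
```

Call:
move_arm(targets=[[[0,0,-4],[0,0,0]],[[0,0,-8],[0,0,0]],[[0,-4,-12],[0,0,0]],[[0,-8,-13],[0,0,0]],[[0,-12,-13],[0,0,0]]])

```text
time_s: 8.5
tcp_pos: [0.5896, -0.0597, 0.4154]
eef_rot: [180.0, 0.1, -178.5]
contact_force: [0.3, 0.1, -0.5]
gripper_width: 0.0005
gripper_force: 0.0
```

```bash
python3 -c "
from h import *
p=np.load('p.npy')
ims=[]
for n in('scene','top'):
    c=viewer.capture(n);
    for l in ('leg_tip','rail_mid','hub'): print(n,l,[(a['location'],round(a['score'],2)) for a in pinpoint(l,n)[:2]])
    im=c['image'].copy()
    for v in([-.12,0,.21],[.12,0,.21]): cv2.circle(im,tuple(int(x) for x in proj(c,model(v,p))[0]),1,(0,0,255),-1)
    print(3.87,proj(c,model('leg_tip',p,leg=3.87)).round(0)[:,::-1]);ims.append(cv2.resize(im[130:330,240:440],(400,400)))
cv2.imwrite('pics/d.png',np.hstack(ims))
go(model([0,0,.255],p),[180-17.2,0,-178.5]); print(model([0,0,.194],p),model([0,0,.254],p), r.get_state()['joints'])"
```

```text
scene leg_tip []
scene rail_mid [([223.0, 333.2], 0.95)]
scene hub [([221.2, 346.8], 0.58), ([170.7, 411.8], 0.57)]
3.87 [[221. 365.]]
top leg_tip []
top rail_mid [([226.9, 301.4], 0.76), ([297.5, 450.9], 0.28)]
top hub [([229.4, 282.1], 0.65)]
3.87 [[237. 256.]]
shift cm [0.89, 3.82, 13.54] turn [-0.3, -0.0, 0.0] n 2.2556525063961987
[ 0.57869715 -0.00192324  0.22033528] [ 0.57916305 -0.01964833  0.27765547] [ 1.32904379e+01  9.23706209e+00  9.17402399e+00 -6.69763361e-03
 -8.99542731e+01 -1.01760447e+02]
```

View pics/d.png

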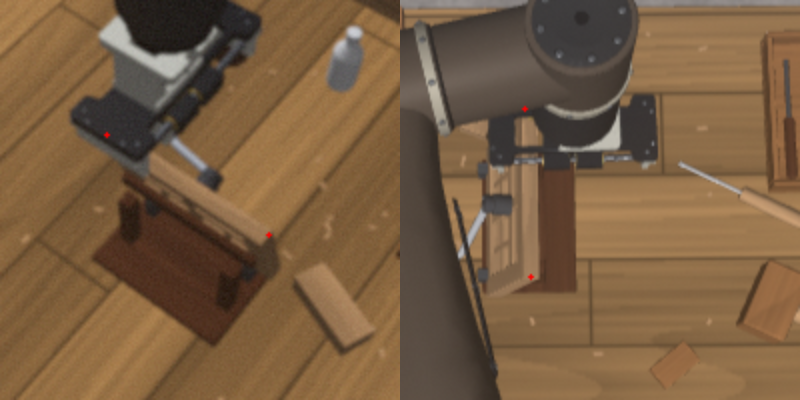

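The leg is past centre, pointing -x and down, so it may still be swinging. I'll pre-pose above the rail without touching it, let time pass and look again.

Call:
move_arm(targets=[[[0.5,1.5,3],[-0.1,0,0]],[[0.9,3,6],[-0.2,0,0]],[[0.9,3,9],[-0.3,0,0]],[[0.9,3,9],[-0.3,0,0]],[[0.9,3,9],[-0.3,0,0]]], jaw=6.5)

```text
time_s: 9.52
tcp_pos: [0.5798, -0.029, 0.3251]
eef_rot: [162.9, 0.1, -178.5]
contact_force: [0.0, 0.4, 0.3]
gripper_width: 0.0449
gripper_force: 0.0
```

Call:
move_arm(targets=[[[0,0,0],[0,0,0]],[[0,0,0],[0,0,0]],[[0,0,0],[0,0,0]],[[0,0,0],[0,0,0]],[[0,0,0],[0,0,0]]])

```text
time_s: 10.15
tcp_pos: [0.5793, -0.0289, 0.3243]
eef_rot: [162.8, 0.0, -178.5]
contact_force: [-0.7, 0.0, -0.8]
gripper_width: 0.0647
gripper_force: 0.0
```

```bash
python3 -c "
from h import *
p=np.load('p.npy')
ims=[]
for n in('scene','top'):
    c=viewer.capture(n);
    print([(a['location'],round(a['score'],2)) for a in pinpoint('leg_tip',n)[:2]])
    im=c['image'].copy()
    for v in([-.12,0,.21],[.12,0,.21]): cv2.circle(im,tuple(int(x) for x in proj(c,model(v,p))[0]),1,(0,0,255),-1)
    for l in np.arange(2.07,3.9,.3):
        q=tuple(int(x) for x in proj(c,model('leg_tip',p,leg=l))[0]);cv2.circle(im,q,1,(0,255,0) if l<3.8 else (255,0,255),-1)
    ims.append(cv2.resize(im[150:300,240:390],(400,400)))
cv2.imwrite('pics/e.png',np.hstack(ims))
c=viewer.capture('wrist');print([(a['location'],round(a['score'],2)) for a in pinpoint('rail_mid','wrist')[:1]],proj(c,model('rail_mid',p)),[(a['location'],round(a['score'],2)) for a in pinpoint('leg_tip','wrist')[:1]],proj(c,model('leg_tip',p,leg=3.87)))
s=r.get_state();print(s['tcp_pos'],s['eef_rot'],s['gripper_width']);go(model([0,0,.255],p),[162.8,0,-178.5]);go(model([0,0,.176],p),[162.8,0,-178.5])"
```

```text
[([223.2, 367.8], 0.42)]
[]
[([232.2, 314.9], 0.56)] [[313.28888823 234.26028664]] [([198.1, 382.4], 0.75)] [[384.80082328 195.70851363]]
[ 0.57924461 -0.02892299  0.32419606] [ 1.62812930e+02 -2.21282427e-03 -1.78526393e+02] 0.06478210036460927
shift cm [-0.02, -0.49, 4.62] turn [-0.0, 0.0, -0.0] n 0.7433799046481393
shift cm [-0.01, -0.49, 12.52] turn [-0.0, 0.0, -0.0] n 2.004770964086509
```

View pics/e.png

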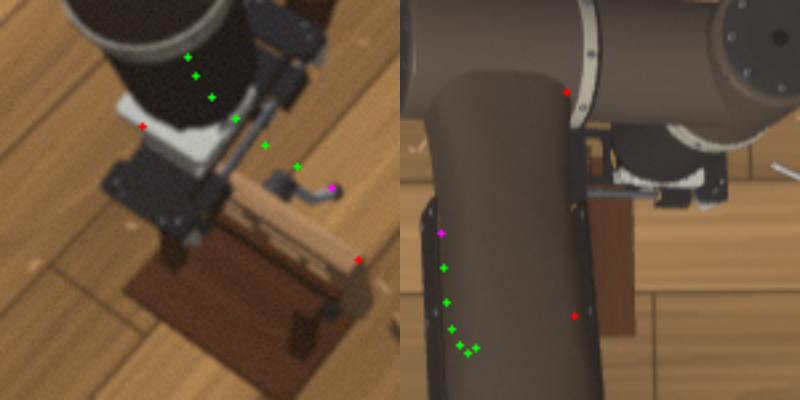

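In both the scene and wrist views the leg tip sits on the predicted stop position, at crop pixel (335,190). The wrist camera confirms the rail within 2 px. I'm descending over the rail.

Call:
move_arm(targets=[[[0,-0.5,3],[0,0,0]],[[0,-0.5,6],[0,0,0]],[[0,-0.5,9],[0,0,0]],[[0,-0.5,11],[0,0,0]],[[0,-0.5,12.3],[0,0,0]]])

```text
time_s: 11.12
tcp_pos: [0.5782, 0.0029, 0.2042]
eef_rot: [162.8, -0.1, -178.5]
contact_force: [0.3, -0.6, 0.1]
gripper_width: 0.0648
gripper_force: 0.0
```

Call:
move_arm(targets=[[[0,0,0],[0,0,0]],[[0,0,0],[0,0,0]],[[0,0,0],[0,0,0]],[[0,0,0],[0,0,0]],[[0,0,0],[0,0,0]]], jaw=0, squeeze=25)

```text
time_s: 11.75
tcp_pos: [0.5786, 0.0025, 0.2056]
eef_rot: [162.8, 0.0, -178.5]
contact_force: [0.2, -1.3, 0.5]
gripper_width: 0.0238
gripper_force: 25.0
```

Call:
move_arm(targets=[[[0,0,0],[0,0,0]],[[0,0,0],[0,0,0]]])

```text
time_s: 12.0
tcp_pos: [0.5786, 0.0024, 0.2055]
eef_rot: [162.8, 0.0, -178.5]
contact_force: [-0.2, -1.6, 3.3]
gripper_width: 0.0239
gripper_force: 25.0
```

```bash
python3 -c "
from h import *
p=np.load('p.npy');s=r.get_state();print(s['tcp_pos'],s['eef_rot'],s['gripper_width'],s['gripper_force'],s['contact_force'])
Rz,t=Ts(p);q=Rz.inv().apply(s['tcp_pos']-t)-[0,0,.035];print('stand',q,'angle',np.arctan2(q[1],q[2]),np.hypot(q[1],q[2]))
R0=R.from_euler('xyz',s['eef_rot'],degrees=True)
for f in np.arange(.05,.301,.05):
    A=R.from_euler('x',-f); T=Rz.apply(A.apply(q)+[0,0,.035])+t
    RR=Rz*A*Rz.inv()
    print(round(f,2),(R0.inv().apply(T-s['tcp_pos'])*100).round(2),(R0.inv()*RR*R0).as_rotvec().round(3))
"
```

```text
[0.57857494 0.00240332 0.20554368] [ 1.62829649e+02  2.41262871e-02 -1.78537426e+02] 0.023865702761648403 24.980489909648895 [-0.15301531 -1.56373553  3.32650098]
stand [-8.47792068e-06 -5.30026367e-02  1.70543682e-01] angle -0.30132285513962787 0.1785901085197945
0.05 [0.   0.89 0.02] [ 0.05 -0.   -0.  ]
0.1 [0.   1.78 0.09] [ 0.1 -0.  -0. ]
0.15 [0.   2.67 0.2 ] [ 0.15 -0.   -0.  ]
0.2 [0.   3.55 0.35] [ 0.2 -0.  -0. ]
0.25 [0.   4.42 0.55] [ 0.25 -0.   -0.  ]
0.3 [0.   5.28 0.79] [ 0.3 -0.  -0. ]
```

The rail is gripped (opening 23.9 mm). I'll raise the panel along the arc about its pivot.

Call:
move_arm(targets=[[[0,0.44,0.01],[0.025,0,0]],[[0,0.89,0.02],[0.05,0,0]],[[0,1.34,0.05],[0.075,0,0]],[[0,1.78,0.09],[0.1,0,0]],[[0,2.23,0.14],[0.125,0,0]]])

```text
time_s: 12.62
tcp_pos: [0.5785, 0.0249, 0.2109]
eef_rot: [170.1, 0.1, -178.5]
contact_force: [2.0, -1.7, 3.9]
gripper_width: 0.0241
gripper_force: 25.0
```

Call:
move_arm(targets=[[[0,0.44,0.01],[0.025,0,0]],[[0,0.89,0.02],[0.05,0,0]],[[0,1.34,0.05],[0.075,0,0]],[[0,1.78,0.09],[0.1,0,0]],[[0,2.23,0.14],[0.125,0,0]]])

```text
time_s: 13.25
tcp_pos: [0.5783, 0.0472, 0.2133]
eef_rot: [177.2, 0.1, -178.5]
contact_force: [7.2, -1.7, 2.0]
gripper_width: 0.024
gripper_force: 25.0
```

Call:
move_arm(targets=[[[0,0.44,0.01],[0.025,0,0]],[[0,0.89,0.02],[0.05,0,0]],[[0,0.89,0.02],[0.05,0,0]],[[0,0.89,0.02],[0.05,0,0]],[[0,0.89,0.02],[0.05,0,0]]])

```text
time_s: 13.88
tcp_pos: [0.5783, 0.0561, 0.2135]
eef_rot: [-180.0, 0.1, -178.5]
contact_force: [7.5, -0.8, 2.3]
gripper_width: 0.0241
gripper_force: 25.1
```

```bash
python3 -c "
from h import *
p=np.load('p.npy');s=r.get_state();print(s['tcp_pos'],s['eef_rot'],s['gripper_width'],s['gripper_force'],s['contact_force'],s['qd'].round(2))
Rz,t=Ts(p);q=Rz.inv().apply(s['tcp_pos']-t)-[0,0,.035];print('stand',q,'angle',np.arctan2(q[1],q[2]))
ims=[]
for n in('scene','wrist'):
    c=viewer.capture(n);im=c['image'].copy();print([(a['location'],round(a['score'],2)) for a in pinpoint('leg_tip',n)[:1]],proj(c,model('leg_tip',p,panel=0,leg=3.87))[0][::-1])
    for v in([-.12,0,.21],[.12,0,.21]): 
        cv2.circle(im,tuple(int(x) for x in proj(c,model(v,p,panel=0))[0]),2,(0,0,255),-1)
    ims.append(cv2.resize(im[150:300,240:440] if n=='scene' else im,(400,300)))
cv2.imwrite('pics/f.png',np.hstack(ims))"
```

```text
[0.57828747 0.05612555 0.21349444] [-1.79970021e+02  1.32013396e-01 -1.78495424e+02] 0.024095868210647478 25.05843222141266 [ 7.5140737  -0.83995483  2.3348837 ] [-0.12 -0.03 -0.05 -0.08 -0.03 -0.13]
stand [0.00111575 0.0007086  0.17849444] angle 0.003969824008731825
[] [226.09120969 363.44482461]
[([218.9, 406.9], 0.94)] [217.30863773 409.90640985]
```

View pics/f.png

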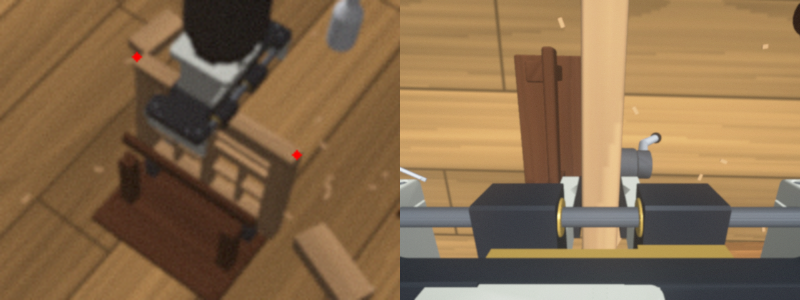

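The panel is upright, with the rail ends on the predicted points (137,57) and (296,154). The wrist view shows the leg down at its predicted stop. The grip is steady, so I'm handing in.

```bash
python3 -c "
from plant import r
print(r.close_job())"
```

```text
the job is handed in; nothing more can be done
None
```

The job is handed in: I swung the leg down to its stop while the panel still leaned back, then raised the panel by its top rail, and the gripper (25 N) is holding it upright, about 0.004 rad off vertical; the judge's verdict wasn't shown.

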